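Clip the 14 mm cutting board onto the cooler

TASK

Three look-alike white cutting boards, 10, 14 and 18 mm thick, stand in the wooden rack in no particular order. Pinch them to find the 14 mm one and press that one, upright, gently and fully home into the sprung bracket on the cooler's side, keeping it against the bracket's steel back plate so that the yellow clip is not forced wider than the board needs. Push neither of the other boards into the bracket, do not press hard on the cooler or bracket, and do not disturb the cup and the silicone lid.

Things in the scene. Friction and masses are not known exactly. Their poses are not given: they have to be found in the camera images.
- rack: wooden board rack, 230 x 165 mm, 60 mm high; origin: centre of its underside on the table, z up. Three slots in a row along its x, 80 mm apart, a board in each, thickness along rack x, width along rack y. The boards: 140 mm wide, 130 mm high, 10, 14 or 18 mm thick, 135 to 210 g; which stands where changes from run to run.
- slot_near (a point): slot floor at rack x = -80 mm, under the middle of the board standing there, 12 mm above the table; axes as the rack's. The board's top is 130 mm above it. The outer 15 mm of each upright edge are thinned to 8 mm on every board and stand in 10 mm wide grooves 48 mm high (1 mm play either way); the middle 110 mm has the full thickness from top to bottom and is free of the rack.
- slot_mid (a point): the same for the middle slot (rack x = 0)
- slot_far (a point): the same for the slot at rack x = +80 mm
- cooler: fixed orange cooler with white clip-on lid, 335 x 235 mm, 175 mm high (210 with handle); origin: centre of its underside, z up. On its -y side a steel bracket for one board hangs on a rail that runs along cooler x; the bracket is 100 mm wide, its middle at cooler y = -205 mm. The board stands in it with thickness along cooler x, width along cooler y, on a floor 30 mm above the table.
- rail_mid (a point): fixed on the cooler: nominal bracket place, 30 mm above the table (level of the bracket floor), cooler x = 0, y = -205 mm; axes as the cooler's. A 14 mm board seated in a bracket at mid rail is centred over it. But the whole bracket sits up to 10 mm to either side of it along x, differently each run, stiffly (slides only above 80 N): feel or look for the back plate.
- plate_mid (a point): fixed on the cooler, 100 mm above the table: top edge of the back plate's face if the bracket were at mid rail (it is up to 10 mm off along x); axes as the cooler's. The plate is rigid upright steel, 6 mm thick, 90 mm wide, on the -x side of the board, its vertical face to +x, from the bracket floor to 100 mm above the table.
- clip (a joint): yellow clip, 60 mm wide, on the board's +x side, sprung towards the back plate: m pushed open. 0 at rest = 9 mm gap up to 60 mm above the table, flaring from there at 25 degrees from vertical to 19 mm at 82 mm. About 0.005 with the 14 mm board, at most 0.012. Yields at 3 N, then 0.5 N more per mm; pushing the board down takes roughly 5 to 15 N.
- plunger (a joint): small red plunger in the bracket's floor: m pushed down. 0 when up (5 mm proud of the floor), about 0.005 or a little more with a board fully home on the floor, where weight and clip keep it; a weak spring, under 1.5 N. The floor is a stiff rubber sill that gives about 1 mm per 6 N.
- cup: green enamel mug, 84 mm wide and 80 mm high, origin under its centre
- silicone_lid: tan silicone lid, a disc 130 mm wide and 8 mm thick with a small knob to 26 mm height, origin under its centre

How it is judged:
By the outcome, as a careful person would: the job done as asked, in the order asked, and still so for the second after the job is handed in, with the robot touching nothing.
It also fails if it takes over 72 s, if anything falls off the work surface, if the arm or the gripper's body presses on something with over 40 N, if the wrist force passes 120 N, or if a joint passes its speed limit or range.

ROBOT

A 7-joint arm with a two-finger parallel gripper is mounted at the origin on the work surface. World frame = base frame: x ahead of the robot, y to its left, z up, the work surface at z = 0. Lengths are in m, angles in rad, forces in N, time in s.
With the tool pointing down it reaches from about 0.425 to 0.875 m from the base axis. Payload 4.7 kg.
Tool frame: the origin (TCP) lies midway between the tips of the shut fingers; the grasp point (between the pads) lies 19 mm behind it; z points along the fingers, y is the line along which they close (so a half turn about z gives the same grasp; the last joint's range is limited). The gripper opens to 85 mm and grips with 20 to 120 N. Pads are 22 mm wide; open, the fingers measure 114 mm over their backs; the gripper's body (76 mm by 85 mm) begins 54 mm behind the grasp point. The pads swing forward as they close: fully open they stand 13 mm farther back than shut.
Start: joints at [-1.333, 0.321, -0.07, 1.45, 0.023, 1.371, -0.057], TCP at [0.144, 0.634, 0.231] pointing down, gripper open.
Joint ranges: [-2.86, 2.86], [-0.3, 2.09], [-1.38, 1.24], [0.06, 2.45], [-1.56, 4.7], [0.09, 2.05], [-2.69, 2.69]. Speed limits (rad/s): [2.57, 2.57, 3.14, 3.14, 3.14, 3.14, 3.14].

INTERFACE

Orientations are given as a rotation vector (axis times angle).
In Python, from station import * gives the robot as it stands.
- The arm moves only by the shell command python3 -m jog 'ROWS' [FORCE]. ROWS is JSON, a list of rows, each a list of 5 numbers: the closure in counts, from 0 (fully open) to 255 (shut), then the shift along the tool's x, y, z in m, then the turn about the tool's z in degrees. A call has 1 to 10 rows; each row is the pose to reach, as a shift and turn from the pose commanded when the call began, along the tool's axes at that moment; what a row does not reach only later rows make up. A row lasts 1/12 s, in which the tool goes at most 41.7 mm and 7.16 degrees, less where a joint would pass 70% of its speed; a pose out of reach is approached as far as the arm can. A call with a gripper value outside its range is refused whole. The fingers move at their own pace and stop on an object; FORCE is the grip in N (left out, the last holds). Time passes only in rows, so rows that repeat a pose let the fingers close. It gives the time, the measured TCP pose, the force, the opening and the grip force at its end, in the units of the state.
- sense(): the state, without advancing time (a new reading comes with each control period).
- get_image(name): name is "side" or "top" or "wrist"; returns the picture (400x640x3 uint8, blue, green, red); there is no depth.
- get_calibration(name): a dict with "fx", "fy", "cx", "cy" (pixels), "R" (3x3) and "t" (3): a world point X has camera coordinates R X + t. Camera axes: x right, y down, z forward; pixel columns grow to the right and rows downward; lengths in m; the calibration is good to about 2 mm. A picture is of the moment at which its call begins: read the wrist's pose just before it. get_calibration takes no time and is no camera call; for the wrist camera it gives the pose at the moment of the call.
- finish_job(): hands the job in; it is judged then, once.
The state is a dict: "time_s": time; "joint_pos": joint angles; "joint_vel": joint speeds; "joint_efforts": joint torques, N m; "eef_pos": TCP position; "orientation": TCP orientation; "force": force on the tool from outside, world axes, zero at the start; "ft_torque": the same for the moment, N m; "grip_width": finger opening in m; "grip_force": force on a finger pad.
Only numpy, scipy, OpenCV 4.12 (cv2) and the standard library are available. Lean on these libraries where they do the work, as an engineer would, in place of code of your own. Each camera call takes 0.05 s, during which the arm holds its last target. There are 200 camera calls.

## Working session

There is one attempt and no reset: what is moved stays moved. The work goes in short steps, Python scripts to look and compute and a shell command to move; the robot and the scene stay as the last step left them, time stands still between calls to the robot, and variables do not carry over. Pictures are saved under pics/ and viewed, at most 10 in all, crops included, and the job is handed in when it is done.

```bash
ls; mkdir -p pics; python3 - <<'E'
from station import *
import cv2,numpy as np
s=sense();print({k:np.round(v,3).tolist() for k,v in s.items()})
for n in("top","side","wrist"):
    c=get_calibration(n);print(n,{k:np.round(v,4).tolist() for k,v in c.items()})
    cv2.imwrite(f"pics/{n}0.png",get_image(n))
E
```

```text
pics
{'time_s': 0.0, 'joint_pos': [-1.333, 0.322, -0.07, 1.452, 0.023, 1.371, -0.057], 'joint_vel': [0.0, -0.001, -0.0, -0.001, 0.001, 0.0, 0.0], 'joint_efforts': [0.001, -49.357, -0.382, -31.435, 0.013, 0.011, 0.0], 'eef_pos': [0.144, 0.633, 0.23], 'orientation': [-0.351, -3.122, 0.003], 'force': [0.752, -0.122, 0.585], 'ft_torque': [-0.026, 0.003, -0.022], 'grip_force': 0.0, 'grip_width': 0.085}
top {'fx': 516.4717, 'fy': 516.4717, 'cx': 320.979, 'cy': 198.7262, 'R': [[0.0163, -0.9998, -0.0122], [-0.9854, -0.014, -0.1698], [0.1696, 0.0148, -0.9854]], 't': [-0.0111, 0.6055, 1.779]}
side {'fx': 369.0486, 'fy': 369.0486, 'cx': 316.5081, 'cy': 199.9363, 'R': [[0.7161, -0.698, -0.01], [-0.4216, -0.421, -0.8032], [0.5564, 0.5793, -0.5957]], 't': [-0.4594, 0.3314, 0.9059]}
wrist {'fx': 308.8989, 'fy': 308.8989, 'cx': 321.281, 'cy': 201.3765, 'R': [[0.2224, 0.9749, -0.0014], [0.9361, -0.2132, 0.2797], [0.2724, -0.0635, -0.9601]], 't': [-0.6491, -0.0346, 0.3775]}
```

View pics/top0.png

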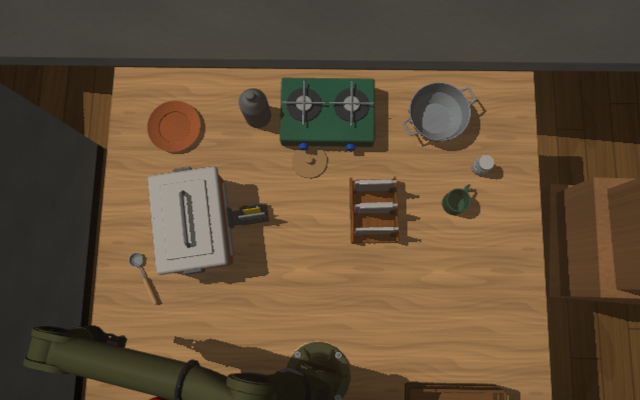

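View pics/side0.png

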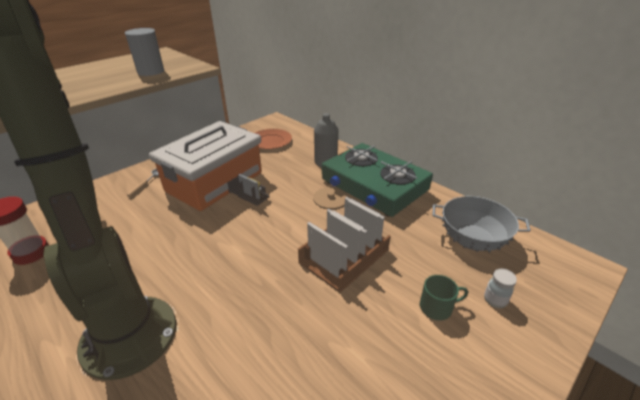

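The top view shows the rack at about (375,210), with boards at rows ~186, 208 and 231. The bracket is at (250,215) on the cooler's right, the lid at (310,162) and the cup at (457,201). I'll zoom in for measurements.

```bash
python3 - <<'E'
import cv2,numpy as np
t=cv2.imread("pics/top0.png");s=cv2.imread("pics/side0.png")
z=lambda im,x,y,w,h,f:cv2.resize(im[y:y+h,x:x+w],None,fx=f,fy=f,interpolation=cv2.INTER_CUBIC)
a=z(t,340,170,66,80,6)   # 396x480
b=z(t,220,195,60,40,6)   # 360x240
c=z(s,220,165,60,40,6)
o=np.zeros((600,800,3),np.uint8);o[:480,:396]=a;o[:240,400:760]=b;o[250:490,400:760]=c
cv2.imwrite("pics/z0.png",o)
d=z(s,290,190,110,100,6);cv2.imwrite("pics/z1.png",d)
E
```

```text
(no output)
```

View pics/z0.png

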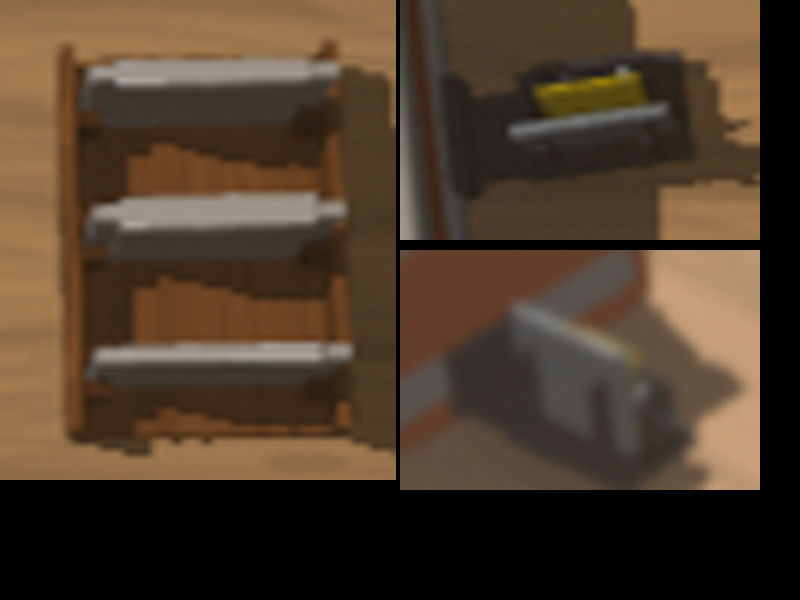

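View pics/z1.png

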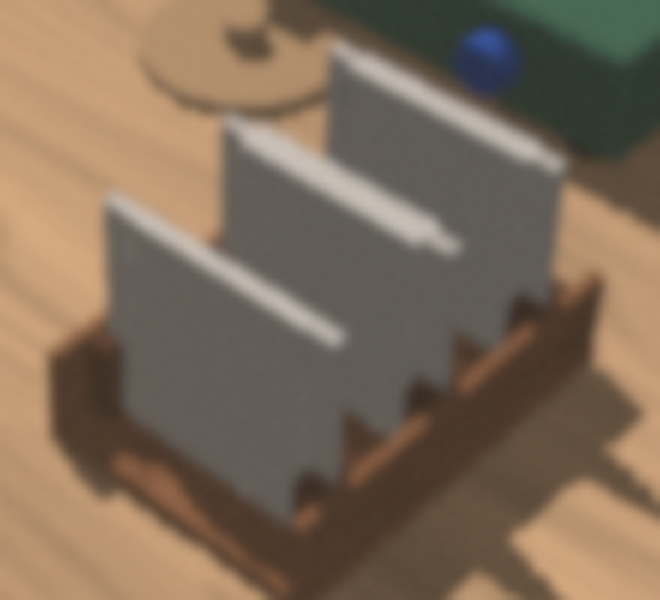

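z0/z1: board top ends are visible (zoomed px). Far (88,76)-(340,70), mid (88,222)-(345,209), near (92,358)-(350,350). The plate's top edge runs (512,131)-(667,108). The band widths suggest near is 10, mid 18 and far 14 mm. Next I triangulate.

```bash
cat > h.py <<'E'
from station import *
import cv2,numpy as np
def P(c): return np.array([[c['fx'],0,c['cx']],[0,c['fy'],c['cy']],[0,0,1]])@np.c_[np.array(c['R']),np.array(c['t'])]
def tri(c1,p1,c2,p2):
    X=cv2.triangulatePoints(P(c1),P(c2),np.float64(p1).reshape(2,1),np.float64(p2).reshape(2,1))[:,0];X=X[:3]/X[3]
    e=[np.linalg.norm(proj(c,X)-p) for c,p in((c1,p1),(c2,p2))]
    return X,max(e)
def proj(c,X):
    q=P(c)@np.append(X,1);return q[:2]/q[2]
def ray(c,p,z):
    "point on pixel ray at height z"
    R=np.array(c['R']);o=-R.T@np.array(c['t']);d=R.T@np.array([(p[0]-c['cx'])/c['fx'],(p[1]-c['cy'])/c['fy'],1])
    return o+d*(z-o[2])/d[2]
E
python3 - <<'E'
from h import *
t=get_calibration("top");s=get_calibration("side")
T=lambda x,y:(339.5+(x+.5)/6,169.5+(y+.5)/6)
S=lambda x,y:(289.5+(x+.5)/6,189.5+(y+.5)/6)
pl={'far':((88,76),(340,70),(335,45),(563,162)),'mid':((88,222),(345,209),(230,122),(458,246)),'near':((92,358),(350,350),(110,200),(343,338))}
r={}
for k,(a,b,c,d) in pl.items():
    A,e1=tri(t,T(*a),s,S(*c));B,e2=tri(t,T(*b),s,S(*d))
    print(k,A.round(4),B.round(4),'mid',((A+B)/2).round(4),np.linalg.norm(A-B).round(4),np.degrees(np.arctan2(*(A-B)[[0,1]])).round(1),e1.round(1),e2.round(1))
    a1,b1=ray(t,T(*a),.142),ray(t,T(*b),.142);print('  top-ray',((a1+b1)/2).round(4),np.linalg.norm(a1-b1).round(4),np.degrees(np.arctan2(*(a1-b1)[[0,1]])).round(1))
T2=lambda x,y:(219.5+(x-400)/6,194.5+y/6);S2=lambda x,y:(219.5+(x-400)/6,164.5+(y-250)/6)
A,e1=tri(t,T2(512,131),s,S2(515,308));B,e2=tri(t,T2(667,108),s,S2(632,362))
print('plate',A.round(4),B.round(4),np.linalg.norm(A-B).round(4),np.degrees(np.arctan2(*(A-B)[[0,1]])).round(1),e1,e2)
a,b=ray(t,T2(512,131),.1),ray(t,T2(667,108),.1);print(a.round(4),b.round(4),np.linalg.norm(a-b))
q=sense();R,_=cv2.Rodrigues(np.array(q['orientation']));print(R.round(3))
E
```

```text
far [ 0.6491 -0.1157  0.1427] [ 0.6533 -0.2567  0.1459] mid [ 0.6512 -0.1862  0.1443] 0.1411 -1.7 0.9 0.5
  top-ray [ 0.6509 -0.1858  0.142 ] 0.142 -2.2
mid [ 0.5677 -0.1173  0.1387] [ 0.5744 -0.259   0.1442] mid [ 0.5711 -0.1881  0.1415] 0.142 -2.7 1.9 0.5
  top-ray [ 0.5696 -0.1871  0.142 ] 0.1438 -3.8
near [ 0.4902 -0.119   0.1373] [ 0.4955 -0.2612  0.1425] mid [ 0.4929 -0.1901  0.1399] 0.1424 -2.1 1.0 0.5
  top-ray [ 0.4918 -0.1894  0.142 ] 0.1431 -2.6
plate [0.532  0.2811 0.0995] [0.5482 0.1926 0.095 ] 0.09 -10.3 0.06695143181179371 0.6476263165376723
[0.5319 0.281  0.1   ] [0.5465 0.1926 0.1   ] 0.08962424498739642
[[-0.975  0.222 -0.   ]
 [ 0.222  0.975 -0.001]
 [-0.    -0.001 -1.   ]]
```

Heights match: tops at ~142 mm and plate top at ~97–100 mm. Rack yaw is ≈2° and cooler yaw ≈10°. I move towards a wrist view of the bracket, lifting over the cooler handle.

```bash
cat >> h.py <<'E'
def to(x,y,z,yaw):
    "shift and turn in tool axes from here to world TCP x,y,z with tool y at yaw deg"
    q=sense();R,_=cv2.Rodrigues(np.array(q['orientation']))
    d=R.T@(np.array([x,y,z])-q['eef_pos']);a=np.degrees(np.arctan2(R[1,1],R[0,1]))
    print('t',q['time_s'],'pos',np.round(q['eef_pos'],4),'yaw',a.round(2),'shift',d.round(4),'turn',round(a-yaw,2),'F',np.round(q['force'],1),'w',np.round(q['grip_width'],4),'gf',np.round(q['grip_force'],1))
E
python3 -m jog '[[0,0,0,-0.03,0],[0,-0.03,-0.02,-0.06,7],[0,-0.065,-0.04,-0.06,14],[0,-0.10,-0.06,-0.06,21],[0,-0.135,-0.08,-0.06,28],[0,-0.17,-0.10,-0.06,35],[0,-0.205,-0.12,-0.06,42],[0,-0.24,-0.14,-0.06,49],[0,-0.275,-0.165,-0.06,56],[0,-0.31,-0.19,-0.06,63]]'
python3 -c "
from h import *
to(.53,.26,.27,10)"
```

```text
time_s: 0.98
eef_pos: [0.4036, 0.38, 0.2911]
orientation: [-1.937, -2.473, 0.0]
force: [0.6, 0.3, -0.3]
grip_width: 0.0856
grip_force: 0.0
t 0.9833 pos [0.4036 0.38   0.2911] yaw 13.84 shift [-0.1468  0.094   0.0211] turn 3.84 F [ 0.6  0.3 -0.3] w 0.0856 gf 0.0
```

```bash

python3 -m jog '[[0,-0.035,0.025,0,2],[0,-0.07,0.05,0.01,4],[0,-0.105,0.07,0.02,4],[0,-0.147,0.094,0.02,4],[0,-0.147,0.094,0.02,4],[0,-0.147,0.094,0.02,4]]'
python3 - <<'E'
from h import *
import json
c=get_calibration("wrist");cv2.imwrite("pics/w1.png",get_image("wrist"));json.dump({k:np.array(v).tolist() for k,v in c.items()},open("w1.json","w"))
to(.58,.20,.27,10)
E
python3 -m jog '[[0,-0.025,0.02,0,0],[0,-0.05,0.04,0,0],[0,-0.05,0.04,0,0],[0,-0.05,0.04,0,0]]'
python3 - <<'E'
from h import *
import json
c=get_calibration("wrist");cv2.imwrite("pics/w2.png",get_image("wrist"));json.dump({k:np.array(v).tolist() for k,v in c.items()},open("w2.json","w"))
to(.651,-.186,.20,2)
for n in(1,2):
    c=json.load(open(f"w{n}.json"));print([proj(c,X).round().tolist() for X in((.532,.281,.1),(.5465,.1926,.1))])
a=cv2.imread("pics/w1.png");b=cv2.imread("pics/w2.png")
o=np.vstack([cv2.resize(i[80:330,120:520],None,fx=1.2,fy=1.2) for i in(a,b)]);print(o.shape);cv2.imwrite("pics/wz.png",o)
E
```

```text
time_s: 1.48
eef_pos: [0.5325, 0.2571, 0.2709]
orientation: [2.025, 2.399, -0.002]
force: [0.7, -0.7, 0.2]
grip_width: 0.0854
grip_force: 0.0
t 1.5333 pos [0.5307 0.2603 0.271 ] yaw 9.93 shift [-0.0679  0.0382  0.001 ] turn -0.07 F [-0.7  0.9 -0.5] w 0.0856 gf 0.0
time_s: 1.87
eef_pos: [0.5781, 0.22, 0.2711]
orientation: [-2.017, -2.408, 0.001]
force: [-0.7, 0.0, 0.7]
grip_width: 0.0851
grip_force: 0.0
t 1.9167 pos [0.5771 0.2217 0.2711] yaw 10.26 shift [-4.144e-01  2.000e-04  7.060e-02] turn 8.26 F [-0.6  0.   0.2] w 0.0855 gf 0.0
[[326.0, 160.0], [325.0, 242.0]]
[[287.0, 115.0], [288.0, 203.0]]
(600, 480, 3)
```

View pics/wz.png

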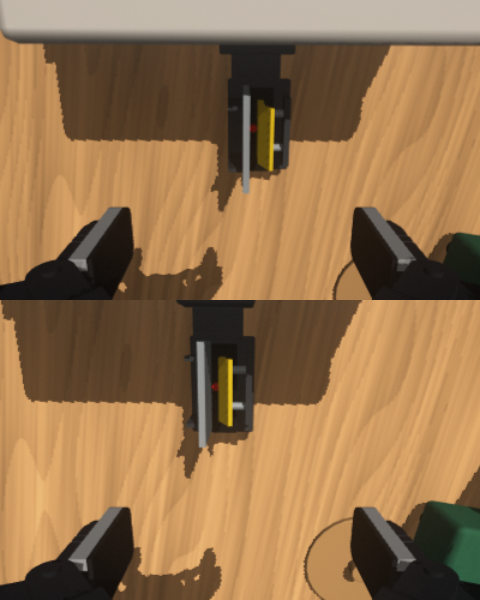

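wz: the grey plate (zoomed px x≈244–250, y 95–192 in view 1) stands at the left, with the yellow clip to its right (+x) and the red plunger between. I'll extract the plate edges from pixel profiles.

```bash
python3 - <<'E'
from h import *
import json
for n,rows,(u0,u1) in((1,(172,190,205,220,235),(315,345)),(2,(130,150,170,185,197),(278,312))):
    im=cv2.imread(f"pics/w{n}.png").astype(int)
    for v in rows: print(n,v,u0,im[v,u0:u1].mean(1).round().astype(int).tolist())
    c=json.load(open(f"w{n}.json"));print((-np.array(c['R']).T@np.array(c['t'])).round(4))
E
```

```text
1 172 315 [35, 34, 30, 29, 28, 27, 30, 72, 139, 138, 139, 139, 133, 93, 18, 17, 17, 17, 19, 30, 45, 50, 48, 51, 51, 54, 57, 53, 61, 63]
1 190 315 [28, 28, 27, 29, 29, 28, 35, 80, 139, 139, 139, 140, 127, 66, 21, 29, 27, 22, 25, 38, 55, 60, 61, 61, 60, 61, 61, 58, 51, 72]
1 205 315 [32, 30, 30, 31, 30, 30, 38, 83, 139, 139, 139, 138, 125, 51, 20, 21, 22, 20, 26, 47, 60, 61, 62, 64, 62, 63, 62, 63, 65, 89]
1 220 315 [49, 45, 29, 30, 30, 29, 39, 88, 141, 139, 139, 140, 125, 36, 24, 23, 25, 27, 32, 31, 31, 31, 31, 32, 31, 42, 57, 62, 71, 107]
1 235 315 [88, 143, 144, 145, 147, 146, 140, 113, 141, 141, 141, 142, 146, 153, 157, 161, 161, 158, 154, 150, 148, 146, 152, 160, 160, 160, 160, 153, 149, 148]
[0.5196 0.3277 0.4116]
2 130 278 [60, 57, 54, 37, 29, 50, 111, 154, 155, 154, 154, 146, 106, 65, 60, 43, 44, 39, 23, 20, 20, 19, 19, 28, 52, 54, 54, 54, 56, 59, 67, 80, 123, 152]
2 150 278 [57, 44, 30, 33, 32, 35, 79, 154, 153, 152, 153, 151, 129, 67, 66, 66, 66, 61, 32, 37, 43, 43, 44, 48, 64, 68, 69, 69, 68, 69, 66, 74, 127, 153]
2 170 278 [66, 61, 38, 35, 33, 36, 57, 119, 153, 154, 153, 154, 141, 80, 68, 68, 68, 67, 42, 25, 25, 24, 24, 31, 55, 71, 70, 70, 70, 70, 69, 80, 129, 154]
2 185 278 [65, 64, 64, 57, 37, 36, 47, 97, 155, 154, 154, 154, 145, 99, 69, 68, 70, 69, 60, 30, 27, 26, 28, 28, 29, 31, 36, 36, 36, 35, 37, 47, 75, 78]
2 197 278 [69, 70, 69, 71, 69, 67, 67, 96, 155, 156, 156, 156, 148, 114, 71, 72, 72, 75, 75, 72, 70, 73, 74, 74, 75, 77, 80, 79, 78, 77, 75, 73, 73, 79]
[0.5648 0.2902 0.412 ]
```

```bash
python3 - <<'E'
from h import *
import json
for n,L in((1,((328.2,172),(327.9,190),(327.6,205),(327.5,220),(322.1,172),(321.8,220))),(2,((290,130),(290.3,150),(290.5,170),(290.9,190),(284,130),(284.7,185)))):
    c=json.load(open(f"w{n}.json"));X=np.array([ray(c,p,.1) for p in L]);print(X.round(4).tolist());F=np.polyfit(X[:4,1],X[:4,0],1);print('yaw',np.degrees(-np.arctan(F[0])).round(2),'face x at y=.237',np.polyval(F,.237).round(4))
# board edges with 8mm: rack again
c1,c2=[json.load(open(f"w{n}.json")) for n in(1,2)]
# plate ends: v of top/bottom end in each
for n,u in((1,325),(2,287)):
    im=cv2.imread(f"pics/w{n}.png").astype(int).mean(2)
    print(n,im[150:170,u].astype(int).tolist() if n==1 else im[105:125,u].astype(int).tolist(), im[230:250,u].astype(int).tolist() if n==1 else im[195:212,u].astype(int).tolist())
E
```

```text
[[0.5366, 0.2694, 0.1], [0.5396, 0.2506, 0.1], [0.5421, 0.2345, 0.1], [0.545, 0.218, 0.1], [0.5305, 0.2684, 0.1], [0.5389, 0.2169, 0.1]]
yaw 9.16 face x at y=.237 0.5418
[[0.5372, 0.2673, 0.1], [0.5404, 0.248, 0.1], [0.5436, 0.228, 0.1], [0.5471, 0.2072, 0.1], [0.5314, 0.2663, 0.1], [0.54, 0.2114, 0.1]]
yaw 9.31 face x at y=.237 0.5422
1 [31, 42, 45, 45, 46, 43, 44, 44, 51, 93, 140, 139, 140, 138, 139, 138, 139, 138, 138, 140] [141, 141, 140, 140, 141, 141, 141, 140, 140, 141, 143, 145, 147, 149, 151, 153, 152, 154, 154, 154]
2 [29, 29, 29, 30, 31, 30, 29, 28, 34, 73, 151, 155, 154, 154, 154, 154, 154, 154, 153, 154] [156, 156, 155, 156, 156, 156, 155, 143, 74, 70, 74, 91, 105, 156, 155, 156, 155]
```

Face measured at (0.542, 0.237), yaw ≈9.2°, and the two views agree within 0.5 mm. Next, over the rack.

```bash

python3 -m jog '[[0,-0.04,0,0,2],[0,-0.08,0,0,4],[0,-0.12,0,0,6],[0,-0.16,0,0,8.3],[0,-0.20,0,0,8.3],[0,-0.24,0,0,8.3],[0,-0.28,0,0,8.3],[0,-0.32,0,0,8.3],[0,-0.36,0,0,8.3],[0,-0.4,0,0,8.3]]'
python3 -m jog '[[0,-0.014,0,0,0],[0,-0.014,0,0,0],[0,-0.014,0,0,0]]'
python3 - <<'E'
from h import *
import json
c=get_calibration("wrist");cv2.imwrite("pics/w3.png",get_image("wrist"));json.dump({k:np.array(v).tolist() for k,v in c.items()},open("w3.json","w"))
to(.651,-.186,.20,2)
im=cv2.imread("pics/w3.png");print([proj(c,X).round().tolist() for X in((.649,-.116,.142),(.653,-.256,.142),(.571,-.188,.142),(.492,-.19,.142))])
E
```

```text
time_s: 2.75
eef_pos: [0.6493, -0.1716, 0.2714]
orientation: [-2.178, -2.262, -0.004]
force: [1.0, 0.8, -0.3]
grip_width: 0.0855
grip_force: 0.0
time_s: 3.0
eef_pos: [0.6492, -0.1859, 0.271]
orientation: [-2.183, -2.257, -0.002]
force: [0.3, 1.0, -0.3]
grip_width: 0.0856
grip_force: 0.0
t 3.05 pos [ 0.6496 -0.1843  0.271 ] yaw 2.07 shift [-0.0019  0.0013  0.071 ] turn 0.07 F [-0.4  1.2  0.1] w 0.0854 gf 0.0
[[325.0, 113.0], [324.0, 264.0], [236.0, 193.0], [148.0, 193.0]]
```

View pics/w3.png

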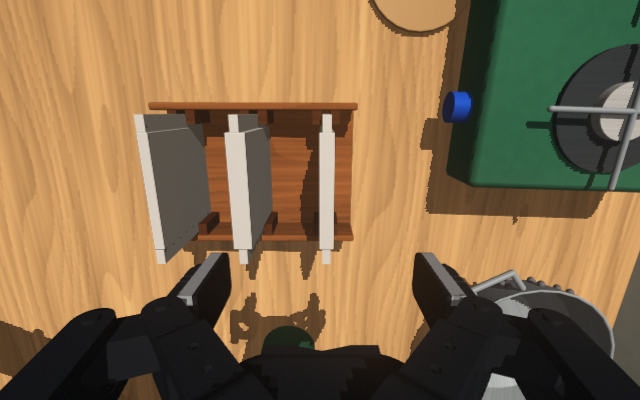

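w3: the far board's top runs from (327,115) to (326,262), mid from (234,115) to (243,262), near from (141,115) to (161,262). I take exact edges from the profiles.

```bash
python3 - <<'E'
from h import *
import json
c=json.load(open("w3.json"));im=cv2.imread("pics/w3.png").astype(int).mean(2)
for nm,u0,u1 in(("far",312,345),("mid",215,262),("near",125,175)):
  for v in(145,190,235):
    r=im[v,u0:u1];k=np.where(r>185)[0]
    a,b=k[0],k[-1]
    th=190 if 0 else 170
    ea=u0+a-1+(th-r[a-1])/(r[a]-r[a-1]);eb=u0+b+(r[b]-th)/(r[b]-r[b+1])
    A,B=ray(c,(ea,v),.142),ray(c,(eb,v),.142);print(nm,v,ea.round(1),eb.round(1),((A+B)/2).round(4),'thick',np.linalg.norm(A-B).round(4))
col=im[95:125,327].astype(int).tolist();print(col,im[250:275,326].astype(int).tolist())
E
```

```text
far 145 319.3 334.6 [ 0.6516 -0.1422  0.142 ] thick 0.0132
far 190 319.4 333.4 [ 0.6527 -0.1822  0.142 ] thick 0.0126
far 235 319.5 333.7 [ 0.6545 -0.2258  0.142 ] thick 0.0134
mid 145 225.1 244.5 [ 0.572  -0.1448  0.142 ] thick 0.0167
mid 190 228.7 247.5 [ 0.5732 -0.1849  0.142 ] thick 0.0169
mid 235 232.6 250.5 [ 0.5746 -0.2284  0.142 ] thick 0.0168
near 145 137.2 148.2 [ 0.4924 -0.1475  0.142 ] thick 0.0095
near 190 145.1 155.3 [ 0.494  -0.1875  0.142 ] thick 0.0092
near 235 152.0 162.1 [ 0.4952 -0.2311  0.142 ] thick 0.0095
[147, 147, 145, 146, 146, 145, 145, 128, 99, 95, 95, 93, 92, 87, 57, 44, 52, 50, 75, 175, 208, 208, 208, 209, 208, 208, 208, 209, 208, 209] [197, 204, 204, 204, 204, 204, 205, 205, 204, 204, 204, 204, 204, 201, 167, 154, 155, 155, 155, 155, 156, 155, 154, 156, 155]
```

Far looks like 14 mm. Now I descend and pinch it gently to confirm.

```bash

python3 -m jog '[[0,-0.002,0.003,0.035,0],[0,-0.002,0.003,0.07,0],[0,-0.002,0.003,0.105,0],[0,-0.002,0.003,0.135,0],[0,-0.002,0.003,0.155,0],[0,-0.002,0.003,0.164,0],[0,-0.002,0.003,0.164,0],[0,-0.002,0.003,0.164,0]]' 20
python3 -c "
from h import *
to(.6528,-.186,.107,2)"
python3 -m jog '[[120,0,0,0,0],[120,0,0,0,0],[120,0,0,0,0],[170,0,0,0,0],[200,0,0,0,0],[255,0,0,0,0],[255,0,0,0,0],[255,0,0,0,0],[255,0,0,0,0],[255,0,0,0,0]]' 20
python3 -m jog '[[255,0,0,0,0],[255,0,0,0,0],[255,0,0,0,0],[255,0,0,0,0]]' 20
```

```text
time_s: 3.72
eef_pos: [0.6531, -0.1874, 0.1082]
orientation: [2.182, 2.26, 0.002]
force: [-0.1, -0.5, 0.6]
grip_width: 0.0857
grip_force: 0.0
t 3.7167 pos [ 0.6531 -0.1874  0.1082] yaw 2.03 shift [ 0.0015 -0.0002  0.0012] turn 0.03 F [-0.1 -0.5  0.6] w 0.0857 gf 0.0
time_s: 4.55
eef_pos: [0.6526, -0.1896, 0.1077]
orientation: [2.184, 2.257, 0.001]
force: [0.4, 0.2, 2.1]
grip_width: 0.0137
grip_force: 21.3
time_s: 4.88
eef_pos: [0.6526, -0.1896, 0.1077]
orientation: [2.184, 2.257, 0.001]
force: [1.6, -1.1, 3.4]
grip_width: 0.0141
grip_force: 21.5
```

Pinch reads ~14 mm, so this is the right board. I grip more firmly and lift straight up.

```bash

python3 -m jog '[[255,0,0,0,0],[255,0,0,0,0],[255,0,0,-0.012,0],[255,0,0,-0.025,0],[255,0,0,-0.04,0],[255,0,0,-0.055,0],[255,0,0,-0.075,0],[255,0,0,-0.1,0],[255,0,0,-0.13,0],[255,0,0,-0.16,0]]' 60
python3 -m jog '[[255,0,0,0,0],[255,0,0,0,0]]'
python3 -c "
from h import *
to(.5507,.2394,.267,9.25)"
```

```text
time_s: 5.72
eef_pos: [0.6504, -0.1891, 0.2671]
orientation: [-2.182, -2.254, 0.004]
force: [0.3, -0.6, -1.2]
grip_width: 0.0135
grip_force: 59.9
time_s: 5.88
eef_pos: [0.652, -0.19, 0.2688]
orientation: [2.184, 2.256, 0.001]
force: [-0.2, 0.5, -1.9]
grip_width: 0.0133
grip_force: 60.1
t 5.8833 pos [ 0.652  -0.19    0.2688] yaw 1.86 shift [ 0.4324 -0.0873  0.0015] turn -7.39 F [-0.2  0.5 -1.9] w 0.0133 gf 60.1
```

```bash

python3 -m jog '[[255,0.03,-0.006,0,-1],[255,0.07,-0.014,0,-2],[255,0.11,-0.022,0,-3],[255,0.15,-0.03,0,-4],[255,0.19,-0.038,0,-5],[255,0.23,-0.046,0,-6],[255,0.27,-0.054,0,-7],[255,0.31,-0.062,0,-7.4],[255,0.35,-0.07,0,-7.4],[255,0.385,-0.077,0,-7.4]]'
python3 -m jog '[[255,0.02,0,0,0],[255,0.03,0,0,0],[255,0.03,0,0,0],[255,0.03,0,0,0]]'
python3 -c "
from h import *
to(.5517,.2366,.267,9.25)"
```

```text
time_s: 6.72
eef_pos: [0.5597, 0.1955, 0.265]
orientation: [-2.03, -2.394, 0.006]
force: [0.6, 0.8, -1.2]
grip_width: 0.0132
grip_force: 59.9
time_s: 7.05
eef_pos: [0.5575, 0.2206, 0.266]
orientation: [2.035, 2.393, -0.005]
force: [-0.2, -1.0, -1.8]
grip_width: 0.0133
grip_force: 59.9
t 7.05 pos [0.5575 0.2206 0.266 ] yaw 9.23 shift [ 0.0167 -0.0032 -0.001 ] turn -0.02 F [-0.2 -1.  -1.8] w 0.0133 gf 59.9
```

```bash

python3 -m jog '[[255,0.009,-0.0015,0,0],[255,0.017,-0.003,0,0],[255,0.017,-0.003,0,0],[255,0.017,-0.003,0.02,0],[255,0.017,-0.003,0.04,0],[255,0.017,-0.003,0.055,0],[255,0.017,-0.003,0.055,0],[255,0.017,-0.003,0.055,0]]'
python3 - <<'E'
from h import *
to(.5517,.2366,.1837,9.25)
w=get_image("wrist");s=get_image("side");t=get_image("top")
o=np.zeros((600,800,3),np.uint8);o[:300,:480]=cv2.resize(w,(480,300));o[:300,480:800]=cv2.resize(t[185:245,220:284],(320,300))
o[300:600,:400]=cv2.resize(s[140:215,210:310],(400,300));cv2.imwrite("pics/p1.png",o)
E
```

```text
time_s: 7.72
eef_pos: [0.5517, 0.2381, 0.2119]
orientation: [-2.035, -2.393, 0.002]
force: [0.4, 0.1, -0.9]
grip_width: 0.0134
grip_force: 59.9
t 7.7167 pos [0.5517 0.2381 0.2119] yaw 9.24 shift [-0.0014 -0.0002  0.0282] turn -0.01 F [ 0.4  0.1 -0.9] w 0.0134 gf 59.9
```

View pics/p1.png

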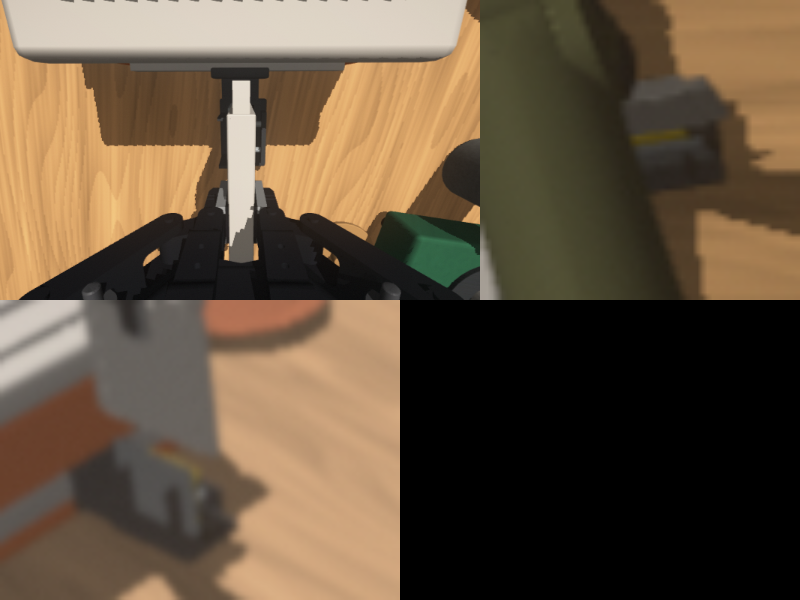

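p1: the board is centred over the bracket, between plate and clip, and parallel to it. I lower its edge just below the plate top, then feel for the plate.

```bash

python3 -m jog '[[255,-0.001,0,0.007,0],[255,-0.001,0,0.013,0],[255,-0.001,0,0.02,0],[255,-0.001,0,0.026,0],[255,-0.001,0,0.026,0],[255,-0.001,0,0.026,0]]'
for i in 1 2; do python3 -c "
from h import *
to(.5517,.2366,.1857,9.25)"; [ $i = 1 ] && python3 -m jog '[[255,0,-0.0005,0,0],[255,0,-0.001,0,0],[255,0,-0.001,0,0]]'; done
```

```text
time_s: 8.37
eef_pos: [0.5518, 0.2376, 0.1856]
orientation: [-2.034, -2.394, 0.002]
force: [0.1, 0.8, -1.4]
grip_width: 0.0134
grip_force: 60.0
t 8.3667 pos [0.5518 0.2376 0.1856] yaw 9.28 shift [-0.0009 -0.0003 -0.0001] turn 0.03 F [ 0.1  0.8 -1.4] w 0.0134 gf 60.0
time_s: 8.62
eef_pos: [0.5513, 0.2377, 0.1868]
orientation: [2.034, 2.394, 0.001]
force: [0.3, 0.2, -1.4]
grip_width: 0.0132
grip_force: 60.0
t 8.6167 pos [0.5513 0.2377 0.1868] yaw 9.28 shift [-0.0011  0.0002  0.0011] turn 0.03 F [ 0.3  0.2 -1.4] w 0.0132 gf 60.0
```

```bash

for i in 1 2 3; do python3 -m jog '[[255,0,-0.0004,0,0],[255,0,-0.0008,0,0],[255,0,-0.0008,0,0],[255,0,-0.0008,0,0]]' | grep -E 'eef|force:'; done
```

```text
eef_pos: [0.5504, 0.2375, 0.1865]
force: [0.3, 0.7, -1.5]
grip_force: 60.0
eef_pos: [0.5498, 0.2373, 0.1864]
force: [-0.4, 0.5, -1.5]
grip_force: 59.8
eef_pos: [0.5494, 0.2372, 0.1865]
force: [2.7, 1.0, -2.8]
grip_force: 59.6
```

```bash

python3 -m jog '[[255,0,-0.0004,0,0],[255,0,-0.0004,0,0],[255,0,-0.0004,0,0]]' | grep -E 'eef|force:'; python3 -m jog '[[255,0,-0.0004,0,0],[255,0,-0.0004,0,0],[255,0,-0.0004,0,0]]' | grep -E 'eef|force:'
```

```text
eef_pos: [0.5492, 0.2372, 0.1865]
force: [4.8, 0.8, -4.6]
grip_force: 59.4
eef_pos: [0.549, 0.2371, 0.1865]
force: [5.5, 1.7, -3.7]
grip_force: 59.3
```

Plate contact confirmed: force rises from 2.7 to 5.5 N over 0.8 mm. I ease back to light contact and slide down along the plate.

```bash

python3 -m jog '[[255,0,0.0006,0,0],[255,0,0.0006,0.005,0],[255,0,0.0006,0.01,0],[255,0,0.0006,0.015,0],[255,0,0.0006,0.02,0],[255,0,0.0006,0.023,0],[255,0,0.0006,0.026,0],[255,0,0.0006,0.026,0]]' | grep -E 'eef|force:'; python3 -m jog '[[255,0,0,0.003,0],[255,0,0,0.006,0],[255,0,0,0.009,0],[255,0,0,0.009,0]]' | grep -E 'eef|force:|width'
```

```text
eef_pos: [0.5495, 0.2374, 0.1612]
force: [4.9, 1.9, 3.9]
grip_force: 60.7
eef_pos: [0.5496, 0.2376, 0.1525]
force: [5.5, 0.8, 4.3]
grip_width: 0.0134
grip_force: 61.1
```

```bash

python3 -m jog '[[255,0,-0.0003,0.003,0],[255,0,-0.0003,0.006,0],[255,0,-0.0003,0.009,0],[255,0,-0.0003,0.012,0],[255,0,-0.0003,0.015,0],[255,0,-0.0003,0.018,0],[255,0,-0.0003,0.018,0]]' | grep -E 'eef|force:'; python3 -m jog '[[255,0,0,0.0015,0],[255,0,0,0.003,0],[255,0,0,0.003,0]]' | grep -E 'eef|force:|width'
```

```text
eef_pos: [0.5497, 0.2376, 0.1345]
force: [5.3, 0.0, 3.7]
grip_force: 60.9
eef_pos: [0.5498, 0.2376, 0.1319]
force: [6.0, 0.6, 6.0]
grip_width: 0.0133
grip_force: 61.3
```

```bash

python3 -m jog '[[255,0,0.0005,0.001,0],[255,0,0.0005,0.002,0],[255,0,0.0005,0.003,0],[255,0,0.0005,0.003,0]]' | grep -E 'eef|force:'; for i in 1 2 3 4; do python3 -m jog '[[255,0,0,0.0005,0],[255,0,0,0.001,0],[255,0,0,0.001,0],[255,0,0,0.001,0]]' | grep -E 'eef|^force:';done
```

```text
eef_pos: [0.5498, 0.2376, 0.1288]
force: [4.5, 0.4, 6.2]
grip_force: 61.4
eef_pos: [0.5498, 0.2376, 0.1279]
force: [5.4, 1.0, 8.1]
eef_pos: [0.5499, 0.2376, 0.127]
force: [4.6, -0.1, 7.5]
eef_pos: [0.5499, 0.2376, 0.126]
force: [4.1, -0.2, 7.7]
eef_pos: [0.5499, 0.2377, 0.1252]
force: [3.7, 0.8, 8.2]
```

```bash

for i in 1 2 3; do python3 -m jog '[[255,0,0,0.0004,0],[255,0,0,0.0008,0],[255,0,0,0.0008,0],[255,0,0,0.0008,0]]' | grep -E 'eef|^force:';done
```

```text
eef_pos: [0.5499, 0.2377, 0.1248]
force: [2.6, -0.4, 11.4]
eef_pos: [0.5499, 0.2377, 0.1244]
force: [1.1, 0.3, 13.0]
eef_pos: [0.5499, 0.2377, 0.1239]
force: [1.3, -0.9, 14.8]
```

Floor reached: force rises ~6 N/mm below z=0.1252, with 14.8 N total. Release and rise.

```bash

python3 -m jog '[[200,0,0,0,0],[190,0,0,0,0],[180,0,0,0,0],[160,0,0,0,0],[140,0,0,0,0],[130,0,0,0,0],[130,0,0,0,0],[130,0,0,0,0]]' 20; 
python3 -m jog '[[130,0,0,-0.01,0],[130,0,0,-0.025,0],[130,0,0,-0.045,0],[130,0,0,-0.07,0],[130,0,0,-0.1,0],[130,0,0,-0.14,0],[130,-0.03,0,-0.16,0],[130,-0.07,0,-0.16,0],[130,-0.1,0,-0.16,0],[130,-0.1,0,-0.16,0]]' 
python3 - <<'E'
from h import *
import json
c=get_calibration("wrist");w=get_image("wrist");s=get_image("side");cv2.imwrite("pics/w4.png",w)
json.dump({k:np.array(v).tolist() for k,v in c.items()},open("w4.json","w"))
o=np.zeros((600,800,3),np.uint8);o[:400,:640]=w;o[400:600,:267]=cv2.resize(s[140:215,210:310],(267,200));o[400:600,270:610]=cv2.resize(s[140:310,220:509],(340,200))
cv2.imwrite("pics/p2.png",o)
to(.55,.2377,.284,9.25)
E
```

```text
time_s: 15.28
eef_pos: [0.5487, 0.2371, 0.1208]
orientation: [-2.034, -2.394, 0.001]
force: [-0.2, 0.2, -0.1]
grip_width: 0.0419
grip_force: 0.0
time_s: 16.12
eef_pos: [0.5669, 0.1291, 0.2833]
orientation: [2.045, 2.378, 0.0]
force: [0.5, -1.1, -0.3]
grip_width: 0.0418
grip_force: 0.0
t 16.2167 pos [0.5654 0.1365 0.2821] yaw 9.05 shift [ 0.1023  0.0007 -0.0018] turn -0.2 F [ 0.2 -0.1 -0.6] w 0.0419 gf 0.0
```

View pics/p2.png

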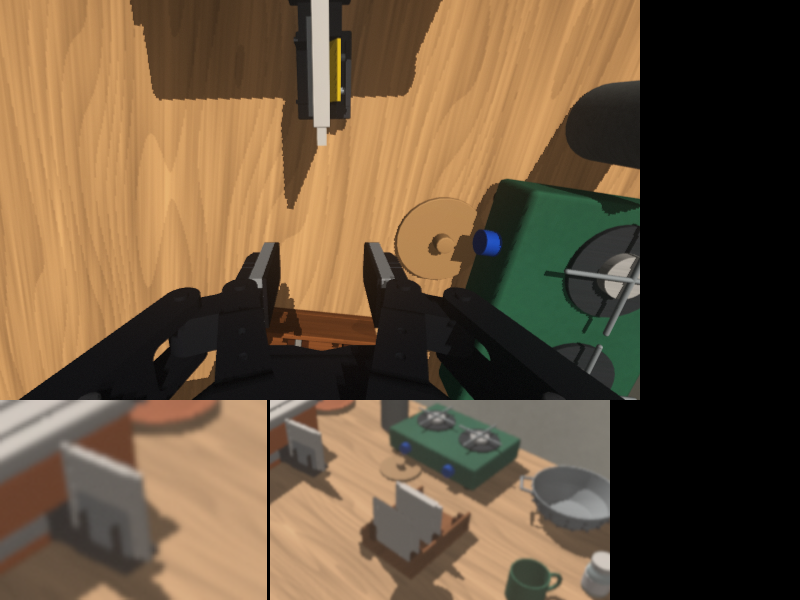

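p2: the board stands in the bracket (wrist view, top edge u≈313–330, end at (322,146)). Lid, cup and other boards are undisturbed. Quick check of uprightness and height.

```bash
python3 - <<'E'
from h import *
import json
c=json.load(open("w4.json"));im=cv2.imread("pics/w4.png").astype(int).mean(2)
n=np.array([.987,.161]);C=np.array([.5418,.238])
for v in(40,70,100):
    r=im[v,300:345];k=np.where(r>180)[0]
    A,B=[ray(c,(300+k[0]-.5,v),.16),ray(c,(300+k[-1]+.5,v),.16)]
    print(v,r[:12].astype(int).tolist(),'faces from plate face',((A[:2]-C)@n).round(4),((B[:2]-C)@n).round(4))
E
```

```text
40 [31, 32, 31, 31, 30, 32, 43, 69, 70, 72, 69, 92] faces from plate face 0.0013 0.0137
70 [32, 34, 32, 31, 33, 34, 36, 50, 70, 70, 69, 72] faces from plate face 0.0009 0.0135
100 [33, 33, 33, 33, 34, 34, 33, 38, 54, 67, 67, 68] faces from plate face 0.0012 0.0134
```

```bash
python3 -c "
from station import *
print(finish_job())"
```

```text
the job is handed in; nothing more can be done
None
```

The job is handed in at about 16 s: the board in the far slot pinched at 14 mm (I did not pinch the other two), and it now stands upright against the back plate, pressed to the bracket floor with about 15 N; I judged it fully home from force and height, since the plunger and clip travel were not measured.

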